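Put the underglaze pot away and latch the push-push tray

ROBOT

A 6-joint arm with a two-finger parallel gripper is mounted at the origin on the work surface. World frame = base frame: x ahead of the robot, y to its left, z up, the work surface at z = 0. Lengths are in mm, angles in rad, forces in N, time in s.
With the tool pointing down it reaches from about 325 to 775 mm from the base axis. Payload 5.5 kg.
Tool frame: the origin (TCP) lies at the very end of the fingers, on their centre line; the grasp point (between the pads) lies 19 mm behind it (robot.hold_point_z is the distance from the TCP to the grasp point, in mm); z points along the fingers, y is the line along which they close (so a half turn about z gives the same grasp; the last joint's range is limited). The gripper opens to 85 mm and grips with 20 to 120 N. Pads are 22 mm wide; open, the fingers measure 114 mm over their backs; the gripper's body (76 mm by 85 mm) begins 54 mm behind the grasp point. The pads swing forward as they close: fully open they stand 13 mm farther back than shut.
Start: joints at [-1.278, 0.091, 1.231, -0, 1.82, -0.057], TCP at [205.626, -563.679, 208.375] pointing down, gripper open.
Joint ranges: [-2.87, 2.87], [-0.86, 2.18], [0.17, 2.46], [-1.51, 4.65], [0.06, 2.69], [-2.65, 2.65]. Speed limits (rad/s): [2.57, 2.57, 3.01, 3.14, 3.14, 3.14].

INTERFACE

Orientations are given as [roll, pitch, yaw] about the fixed x, y, z axes, in that order (R = Rz(yaw) Ry(pitch) Rx(roll)).
In Python, from workcell import robot gives the robot as it stands. The module is installed in compiled form; this text tells all that it offers.
- The arm moves only by the tool jog_arm, never from a script. Its argument "increments" is a list of rows, each a list of 3 entries, a list of its own where there are three numbers: the shift along the tool's x, y, z in mm, then the turn, a rotation vector about the tool's x, y, z in rad, then the opening, from 0 (shut) to 1 (fully open). A call has 1 to 10 rows; each row is the pose to reach, as a shift and turn from the pose commanded when the call began, along the tool's axes at that moment; what a row does not reach only later rows make up. A row lasts 1/8 s, in which the tool goes at most 62.5 mm and 10.7 degrees, less where a joint would pass 70% of its speed; a pose out of reach is approached as far as the arm can. A call with a gripper value outside its range is refused whole. The fingers move at their own pace and stop on an object; "newtons" is the grip in N (left out, the last holds). Time passes only in rows, so rows that repeat a pose let the fingers close. It gives the time, the measured TCP pose, the force, the opening and the grip force at its end, in the units of the state.
- robot.get_obs(): the state, without advancing time (a new reading comes with each control period).
- robot.read_camera(name): name is "scene" or "top" or "wrist"; returns a dict with "image" (400x640x3 uint8, blue, green, red), "fovy" (degrees; the focal length in pixels is half the picture's height over the tangent of half this angle, whatever the lens; pixels are square), "cx", "cy" (the principal point, pixels), "R" (3x3) and "t" (3): a world point X has camera coordinates R X + t; the wrist camera has in their place "hand_eye" (4x4, takes a point from camera to tool coordinates, whose origin is the TCP and whose axes are the flange's). Camera axes: x right, y down, z forward; pixel columns grow to the right and rows downward; lengths in mm; the calibration is good to about 2 mm. A picture is of the moment at which its call begins: read the wrist's pose just before it. There is no depth.
- robot.sign_off(): hands the job in; it is judged then, once.
The state is a dict: "time": time; "q": joint angles; "qd": joint speeds; "joint_torque": joint torques, N m; "tcp_pos": TCP position; "tool_rot": TCP orientation; "force": force on the tool from outside, world axes, zero at the start; "wrist_torque": the same for the moment, N m; "finger_gap": finger opening in mm; "grasp_force": force on a finger pad.
Only numpy, scipy, OpenCV 4.12 (cv2) and the standard library are available. Lean on these libraries where they do the work, as an engineer would, in place of code of your own. Each camera call takes 0.05 s, during which the arm holds its last target. There are 200 camera calls.

TASK

Set the small capped underglaze pot upright in the round well of the pulled-out tray, then press the tray into its box until the push-push latch catches, gently enough not to force it, and let go: the tray must stay in by itself with the pot still in its well. Leave the jar, the mug and the brush where they are.

Things in the scene. Friction and masses are not known exactly. Their poses are not given: they have to be found in the camera images.
- pot: The small pot to put away: clear round body 44 mm in diameter and 16 mm high, with a shoulder up to a white round cap 30 mm in diameter that reaches from 19 to 38 mm above the bottom. Weighs 60 to 130 g. Origin: centre of its underside, z up. It stands on the table; it and the larger jar may have changed places.
- cabinet: Low fixed plywood box, 175 mm deep, 150 wide, 62 high, open at the front, a dark offcut board 6 mm thick on the rear of its top. Origin: on the table under the middle of its front edge; x points into the box (the way the tray is pressed), y left, z up; turned by up to 0.3 rad. Opening 120 mm wide, upper edge 54 mm above the table. The latch inside breaks above 25 N of push.
- tray (a joint): How far the tray is pushed in, m: 0 fully out (held by its spring, 3.5 N), at most 0.084; the spring rises to 6 N. The push-push latch is set by hand: it rests latched anywhere from 0.052 to 0.072. To catch, press 5 to 8 mm past that and let go. Let go too early, the spring brings the tray back out to 0; pressed again after catching, it is released.
- tray_face (a point): Middle of the tray front's outer face, 26 mm above the table: flat upright board 112 wide, 40 high, 8 mm thick. Axes as the box's. 86 mm in front of the box when out, 14 to 34 mm when latched. Feel at the end of the press: the catch has slipped over once the push is 9 to 10 N; beyond, a buffer gives about 5 N per mm for 3 mm, then it is solid.
- tray_well (a point): Middle of the floor of the round well in the tray, 10 mm above the table, 38 mm behind the front's outer face. The well is 52 mm across inside, its wall is 4 mm thick and 8 mm high. The tray's side walls are 12 mm high and 98 mm apart. With the tray out, the well lies wholly in front of the box. Axes as the box's.
- jar: Bystander: larger capped clear jar, 60 mm in diameter, 58 mm high, loose. Origin: centre of its underside.
- mug: Bystander: grey mug, 80 mm in diameter, 95 mm high, loose. Origin: centre of its underside.
- brush: Bystander: brush lying on the table, loose.
There are look-alikes about, which are no part of the job. What is shaped like the pot but orange or pink is not meant.

How it is judged (in metres and radians):
On the way, in this order (a step that is already met when the one before it is completed fails the run):
1. the pot stands in the well of the open tray, let go (horizontal distance between pot and tray_well below 0.007 m and z of pot in the frame of tray_well between -0.004 and 0.004 m and angle between pot's own z axis and vertical below 0.12 rad and value of joint tray below 0.03 m and contact force between the fingers and pot below 0.1 N), for 0.2 s.
2. the tray is in, latched, with nothing pressing it (value of joint tray above 0.045 m and not (contact force between any of the fingers, the arm and tray above 0.1 N) and velocity of joint tray between -0.01 and 0.01 m/s), for 0.4 s.
At the end, for the whole second after the job is handed in: The tray is let go and stays latched at rest, more than 45 mm in; the pot stands upright (within 7 degrees) on the well's floor, within 7 mm of its middle and 4 mm in height, at rest and untouched; jar, mug and brush within 30 mm of where they were (all of step 2 and horizontal distance between pot and tray_well below 0.007 m and z of pot in the frame of tray_well between -0.004 and 0.004 m and angle between pot's own z axis and vertical below 0.12 rad and contact force between the fingers and pot below 0.1 N and linear speed of pot below 0.02 m/s and not (distance of jar from where it was at the start of the episode above 0.03 m) and not (distance of mug from where it was at the start of the episode above 0.03 m) and not (distance of brush from where it was at the start of the episode above 0.03 m)).
It fails at once if the tray is pressed with more than 25 N (contact force between any of the fingers, the arm and tray above 25 N).
It fails at once if the jar, mug or brush is moved by more than 30 mm (distance of any of jar, mug, brush from where it was at the start of the episode above 0.03 m).
It also fails if it takes over 51 s, if anything falls off the work surface, if the arm or the gripper's body presses on something with over 40 N, if the wrist force passes 120 N, or if a joint passes its speed limit or range.

## Working session

There is one attempt and no reset: what is moved stays moved. The work goes in short steps, Python scripts to look and compute and a tool call to move; the robot and the scene stay as the last step left them, time stands still between calls to the robot, and variables do not carry over. Pictures are saved under pics/ and viewed, at most 10 in all, crops included, and the job is handed in when it is done.

Besides the shell and the picture viewer there is one more tool, called after "Request:" in YAML: its name, and indented under it one key for each argument. jog_arm: Moves the arm, as the interface text tells. Its arguments: {"type":"object","properties":{"increments":{"type":"array","items":{"type":"array"}},"newtons":{"type":"number"}},"required":["increments"]}

```bash
mkdir -p pics; cat > h.py <<'E'
import numpy as np,cv2
from workcell import robot
def cam(n):
    c=robot.read_camera(n); h=c["image"].shape[0]; c["f"]=h/2/np.tan(np.radians(c["fovy"])/2); return c
def ray(c,u,v,z):
    d=np.array([(u-c["cx"])/c["f"],(v-c["cy"])/c["f"],1]); R=np.array(c["R"]);t=np.array(c["t"])
    o=-R.T@t; w=R.T@d; return o+w*(z-o[2])/w[2]
def proj(c,X):
    p=np.array(c["R"])@np.array(X,float)+np.array(c["t"]); return p[:2]/p[2]*c["f"]+[c["cx"],c["cy"]]
E
python3 - <<'E'
from h import *
o=robot.get_obs();print(o)
for n in("top","scene"):
    c=cam(n);cv2.imwrite(f"pics/{n}0.png",c["image"]);print(n,{k:v for k,v in c.items() if k!="image"}, -np.array(c["R"]).T@c["t"])
E
```

```text
{'time': 0.0, 'q': array([-1.27770542e+00,  9.19235779e-02,  1.23190876e+00,  1.49761110e-05,
        1.81982893e+00, -5.67213521e-02]), 'qd': array([ 6.85111780e-04,  4.23211952e-04,  9.12368132e-05, -1.28577863e-03,
        8.71013170e-04, -1.06150713e-03]), 'joint_torque': array([ 1.81986329e-04, -4.58727300e+01, -4.18020701e+01,  2.41637588e-05,
        1.14591417e-02,  7.05382590e-06]), 'tcp_pos': array([ 205.52521674, -563.33768184,  207.1992723 ]), 'tool_rot': array([-3.13952818e+00, -1.31770360e-04,  3.49815798e-01]), 'force': array([ 0.01228835,  0.90624348, -0.23743978]), 'wrist_torque': array([-0.00422909, -0.00853989,  0.00748221]), 'grasp_force': 0.0, 'finger_gap': 85.48086157206814}
top {'fovy': 56.367190806884494, 'cx': 313.7305041221921, 'cy': 203.11847185573936, 'R': array([[-0.02805255, -0.99956948,  0.00859682],
       [-0.99094197,  0.02667848, -0.13161408],
       [ 0.13132806, -0.01221106, -0.99126375]]), 't': array([ 21.48193038, 526.42915255, 898.98037938]), 'f': np.float64(373.2549949246826)} [404.20201387  18.40586053 960.22747554]
scene {'fovy': 57.6278360311555, 'cx': 319.25242867804366, 'cy': 198.46656064729447, 'R': array([[ 0.85182854,  0.52370683,  0.01092237],
       [ 0.40461526, -0.64459287, -0.6486806 ],
       [-0.33267798,  0.55698401, -0.76098238]]), 't': array([-455.07915823, -164.21153325, 1187.84657747]), 'f': np.float64(363.5894103946285)} [ 849.2623066  -529.13306445  802.38001857]
```

View pics/top0.png

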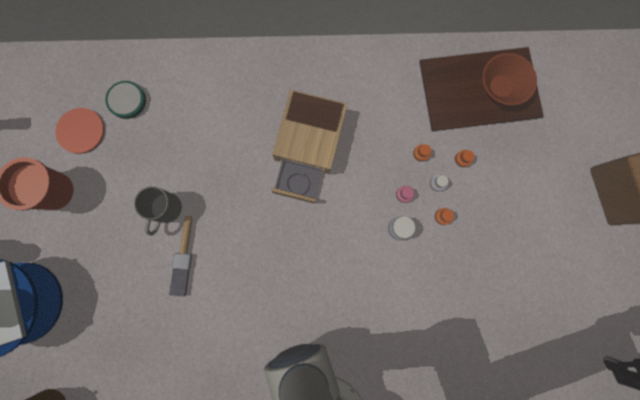

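View pics/scene0.png

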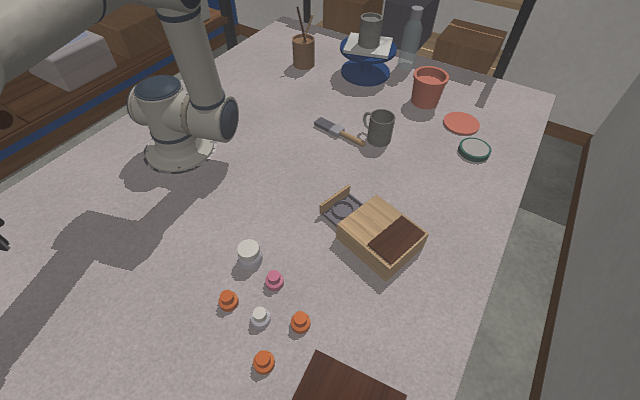

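```bash
python3 - <<'E'
from h import *
t=cam("top");s=cam("scene")
for n,c,(x0,y0,x1,y1) in(("top",t,(385,140,480,240)),("scene",s,(210,235,320,380))):
    im=c["image"][y0:y1,x0:x1];hsv=cv2.cvtColor(im,cv2.COLOR_BGR2HSV)
    w=((hsv[...,2]>175)&(hsv[...,1]<45)).astype(np.uint8); col=(hsv[...,1]>100).astype(np.uint8)
    for nm,m in(("white",w),("col",col)):
        k,_,st,ce=cv2.connectedComponentsWithStats(m)
        for i in range(1,k):
            if st[i][4]>30:
                p=ce[i]+[x0,y0]; print(n,nm,p.round(1),st[i],"z38",ray(c,*p,38)[:2].round(1),"z58",ray(c,*p,58)[:2].round(1))
a=cv2.resize(t["image"][85:210,260:360],None,fx=4,fy=4,interpolation=cv2.INTER_CUBIC)
b=cv2.resize(s["image"][180:280,315:435],None,fx=4,fy=4,interpolation=cv2.INTER_CUBIC)
cv2.imwrite("pics/a.png",a)
H=np.zeros((500,800,3),np.uint8);H[:500,:400]=a[:500];H[:400,400:]=b[:400,:400];cv2.imwrite("pics/ab.png",H)
E
```

```text
top col [422.1 152. ] [ 29   4  17  17 228] z38 [ 650.1 -272.4] z58 [ 644.7 -266.1]
top col [464.5 157.5] [ 70  10  20  16 240] z38 [ 632.9 -379.6] z58 [ 628. -371.]
top col [444.1 215.8] [ 50  68  19  17 238] z38 [ 485.8 -316.4] z58 [ 484.  -309.1]
scene white [247.7 247.5] [ 27   4  22  18 311] z38 [ 448.8 -199.5] z58 [ 459.3 -208.1]
scene white [259.5 312.2] [ 42  71  18  13 148] z38 [ 575.4 -316. ] z58 [ 582.5 -321.5]
scene col [227.8 300.5] [  8  55  20  22 335] z38 [ 498.9 -331.7] z58 [ 508.1 -336.9]
scene col [300.  322.1] [ 81  76  19  23 344] z38 [ 662.2 -287.9] z58 [ 667.1 -294.2]
scene col [263.4 361.9] [ 43 115  22  25 417] z38 [ 645.  -393.7] z58 [ 650.3 -397.2]
```

View pics/ab.png

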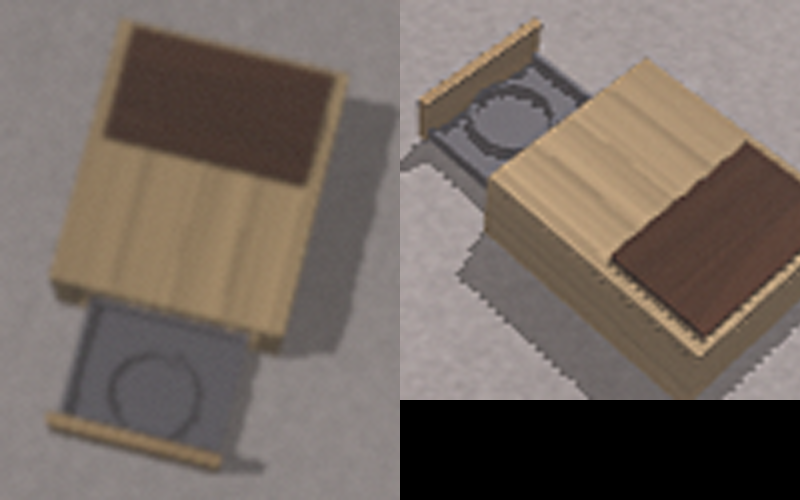

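```bash
python3 - <<'E'
from h import *
t=cam("top");s=cam("scene");r=lambda u,v,z:ray(t,260+(u+.5)/4-.5,85+(v+.5)/4-.5,z)[:2].round(1)
rs=lambda u,v,z:ray(s,315+(u-400+.5)/4-.5,180+(v+.5)/4-.5,z)[:2].round(1)
print("box fl,fr,rl,rr",r(52,280,62),r(282,338,62),r(122,20,62),r(350,75,62))
print("box scene fl?,fr,rr",rs(645,58,62),rs(488,178,62),rs(700,356,62))
print("well",r(155,394,18),rs(510,122,18)); print("front ends",r(47,422,46),r(220,460,46), rs(420,103,46),rs(540,22,46))
print("pot top",ray(t,442,182,38),"jar",ray(t,403,228,58),"pink",ray(t,405,193,38))
c=robot.read_camera("wrist");print(c["hand_eye"],c["fovy"],c["cx"],c["cy"])
g=t["image"][165:250,385:470].max(2);print((g>150).sum())
hsv=cv2.cvtColor(t["image"][165:250,385:470],cv2.COLOR_BGR2HSV)
for th in(140,150,160):
    m=((hsv[...,2]>th)&(hsv[...,1]<40)).astype(np.uint8);k,_,st,ce=cv2.connectedComponentsWithStats(m)
    for i in range(1,k):
        if st[i][4]>60:print(th,ce[i]+[385,165],st[i],ray(t,*(ce[i]+[385,165]),38))
E
```

```text
box fl,fr,rl,rr [646.6 105.4] [606.4 -35.3] [814.2  58.9] [774.3 -83.9]
box scene fl?,fr,rr [647.5 107.5] [607.4 -36.4] [774.1 -81.9]
well [581.8  44.7] [582.   42.5]
front ends [560.6 111.2] [534.    4.7] [532.2   4.2] [565.3 112.3]
pot top [ 571.3304482 -317.4632162   38.       ] jar [ 457.14491885 -207.15036564   58.        ] pink [ 545.80427058 -222.40051452   38.        ]
[[-3.85406806e-05 -9.56762627e-01 -2.90869856e-01  7.46680071e+01]
 [ 9.99999391e-01 -3.57680631e-04  1.04402294e-03  2.39879162e-02]
 [-1.10292065e-03 -2.90869639e-01  9.56762059e-01 -1.65428571e+02]
 [ 0.00000000e+00  0.00000000e+00  0.00000000e+00  1.00000000e+00]] 62.661763462574335 320.30697554818664 199.86387465343583
614
140 [441.775 179.3  ] [ 50   7  13  15 120] [ 578.2539988  -317.40230725   38.        ]
140 [428.07 211.88] [ 33  38  19  17 100] [ 496.70564574 -277.1099921    38.        ]
140 [403.78779841 225.92307692] [  9  46  21  27 377] [ 463.40373449 -214.41218007   38.        ]
140 [428.36065574 229.25409836] [ 36  55  16  19 122] [ 453.48745828 -274.86930372   38.        ]
140 [400.62295082 245.29508197] [10 76 12  9 61] [ 415.98022308 -203.75575618   38.        ]
150 [442.18604651 180.31395349] [52 11 11 10 86] [ 575.63059796 -318.25049233   38.        ]
150 [403.69444444 226.88580247] [  9  52  20  21 324] [ 461.02708299 -214.03771975   38.        ]
160 [403.82413793 226.97931034] [ 10  52  19  20 290] [ 460.78687012 -214.34562942   38.        ]
```

Request:
jog_arm:
  increments:
    - [[30, -7, 4], [0, 0, 0.04], 0.65]
    - [[90, -22, 12], [0, 0, 0.13], 0.65]
    - [[150, -37, 20], [0, 0, 0.22], 0.65]
    - [[210, -51, 28], [0, 0, 0.31], 0.65]
    - [[270, -66, 36], [0, 0, 0.4], 0.65]
    - [[330, -80, 44], [0, 0, 0.49], 0.65]
    - [[390, -95, 52], [0, 0, 0.58], 0.65]
    - [[431, -105, 57], [0, 0, 0.622], 0.65]
    - [[431, -105, 57], [0, 0, 0.622], 0.65]
    - [[431, -105, 57], [0, 0, 0.622], 0.65]

```text
time: 1.6
tcp_pos: [574.2, -317.6, 151.3]
tool_rot: [3.141, 0.0, -0.272]
force: [-0.8, 0.3, 0.1]
finger_gap: 55.6
grasp_force: 0.0
```

```bash
cat >> h.py <<'E'
from scipy.spatial.transform import Rotation as Ro
def wcam():
    o=robot.get_obs();c=cam("wrist");H=np.array(c["hand_eye"]);T=np.eye(4)
    T[:3,:3]=Ro.from_euler("xyz",o["tool_rot"]).as_matrix();T[:3,3]=o["tcp_pos"]
    W=np.linalg.inv(T@H);c["R"]=W[:3,:3];c["t"]=W[:3,3];c["o"]=o;return c
E
python3 - <<'E'
from h import *
c=wcam();o=c["o"];print({k:o[k] for k in("time","q","tcp_pos","tool_rot","force","finger_gap")})
im=c["image"];cv2.imwrite("pics/w1.png",im)
print(proj(c,[575.5,-317,38]))
E
```

```text
{'time': 1.6, 'q': array([-5.56763764e-01,  2.40113801e-01,  1.16625726e+00, -5.64260187e-04,
        1.73554598e+00,  1.28564410e+00]), 'tcp_pos': array([ 574.20657714, -317.60493815,  151.33573552]), 'tool_rot': array([ 3.14114973e+00,  4.67850486e-04, -2.71704087e-01]), 'force': array([-0.79429152,  0.28175328,  0.09412567]), 'finger_gap': 55.57448526500879}
[319.23231895 187.74333191]
```

View pics/w1.png

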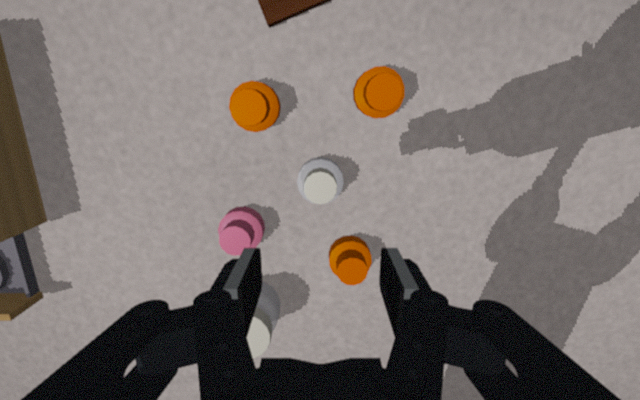

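```bash
python3 - <<'E'
from h import *
c=wcam();im=c["image"][150:215,285:355];hsv=cv2.cvtColor(im,cv2.COLOR_BGR2HSV)
m=((hsv[...,2]>195)).astype(np.uint8)
k,_,st,ce=cv2.connectedComponentsWithStats(m)
for i in range(1,k):
    if st[i][4]>60:
        p=np.array([285,150])+ce[i];X=ray(c,*p,38);print(p,st[i],X,2*np.sqrt(st[i][4]/np.pi)*abs(X[2]-(-c["R"].T@c["t"])[2])/c["f"]); d=X-c["o"]["tcp_pos"]
        y=-.272;print("tool dx,dy",d[0]*np.cos(y)+d[1]*np.sin(y),d[0]*np.sin(y)-d[1]*np.cos(y))
print(proj(c,c["o"]["tcp_pos"]))
E
```

```text
[320.52719546 242.51320902]
```

```bash
python3 - <<'E'
from h import *
c=wcam();im=c["image"][150:215,285:355];hsv=cv2.cvtColor(im,cv2.COLOR_BGR2HSV)
print(im[37,35],im[15,35],im[60,10])
# cap is yellowish white: separate by value and blue deficit
for th in(165,175,185):
    m=((hsv[...,2]>th)).astype(np.uint8);k,_,st,ce=cv2.connectedComponentsWithStats(m)
    for i in range(1,k):
      if st[i][4]>300:
        p=np.array([285,150])+ce[i];X=ray(c,*p,38);d=X-c["o"]["tcp_pos"];y=-.272
        print(th,p,st[i],X,"diam",2*np.sqrt(st[i][4]/np.pi)*(-c["R"].T@c["t"]-X)[2]/c["f"],"tool",d[0]*np.cos(y)+d[1]*np.sin(y),d[0]*np.sin(y)-d[1]*np.cos(y))
E
```

```text
[176 183 187] [161 158 158] [152 154 161]
165 [316.12693498 187.44582043] [ 10  21  41  33 969] [ 575.98756367 -315.2553223    38.        ] diam 29.865750361092967 tool 1.3185011950721441 -3.6510294971437887
175 [317.50178784 187.48271752] [ 12  22  38  32 839] [ 575.62878454 -316.40878703   38.        ] diam 27.790254404770224 tool 1.2828004352619273 -2.4435822668838085
185 [315.0911271  185.68345324] [ 18  23  30  30 417] [ 577.76879247 -314.81777125   38.        ] diam 19.59203597627738 tool 2.916692238791694 -4.551036362121025
```

Request:
jog_arm:
  increments:
    - [[1, 0, 30], [0, 0, 0], 0.65]
    - [[1, 0, 75], [0, 0, 0], 0.65]
    - [[1, 0, 110], [0, 0, 0], 0.65]
    - [[1, 0, 125], [0, 0, 0], 0.65]
    - [[1, 0, 131], [0, 0, 0], 0.65]
    - [[1, 0, 131], [0, 0, 0], 0.65]
    - [[1, 0, 131], [0, 0, 0], 0.2]
    - [[1, 0, 131], [0, 0, 0], 0.2]
    - [[1, 0, 131], [0, 0, 0], 0.2]
    - [[1, 0, 131], [0, 0, 0], 0.2]
  newtons: 35

```text
time: 3.0
tcp_pos: [575.6, -317.6, 20.6]
tool_rot: [3.142, -0.0, -0.272]
force: [-0.3, -0.4, 0.2]
finger_gap: 17.1
grasp_force: 0.0
```

```bash
python3 - <<'E'
from h import *
c=wcam();o=c["o"];print({k:o[k] for k in("time","tcp_pos","force","finger_gap","grasp_force")})
cv2.imwrite("pics/w2.png",c["image"])
E
```

```text
{'time': 3.0, 'tcp_pos': array([ 575.59787717, -317.58837478,   20.56383331]), 'force': array([-0.33969634, -0.37334169,  0.15676698]), 'finger_gap': 17.140842172080614, 'grasp_force': 0.0}
```

View pics/w2.png

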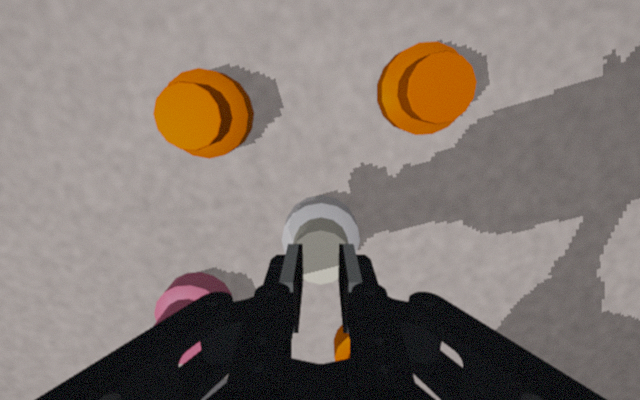

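Request:
jog_arm:
  increments:
    - [[0, 0, 0], [0, 0, 0], 0.7]
    - [[0, 0, 0], [0, 0, 0], 0.7]
    - [[0, 0, 0], [0, 0, 0], 0.7]
    - [[0, 0, 5], [0, 0, 0], 0.7]
    - [[0, 0, 9], [0, 0, 0], 0.7]
    - [[0, 0, 9], [0, 0, 0], 0.3]
    - [[0, 0, 9], [0, 0, 0], 0.3]
    - [[0, 0, 9], [0, 0, 0], 0.3]
    - [[0, 0, 9], [0, 0, 0], 0.3]

```text
time: 4.18
tcp_pos: [575.6, -317.7, 11.5]
tool_rot: [3.142, -0.0, -0.272]
force: [0.4, -0.7, -0.7]
finger_gap: 27.4
grasp_force: 34.5
```

```bash
python3 - <<'E'
from h import *
c=wcam();o=c["o"];print({k:o[k] for k in("time","tcp_pos","force","finger_gap","grasp_force")})
b=cv2.resize(c["image"][190:340,220:420],None,fx=3,fy=3)
cv2.imwrite("pics/w3.png",b)
E
```

```text
{'time': 4.175, 'tcp_pos': array([ 575.58781866, -317.65970559,   11.47935851]), 'force': array([ 0.35075262, -0.66361328, -0.70640185]), 'finger_gap': 27.389929217468396, 'grasp_force': 34.541802406311035}
```

View pics/w3.png

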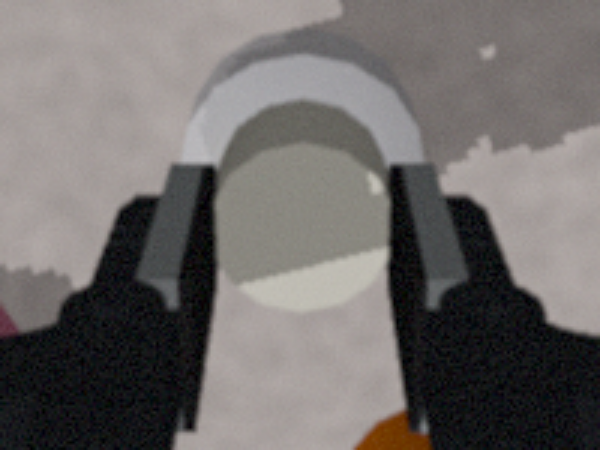

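Request:
jog_arm:
  increments:
    - [[0, 0, 0], [0, 0, 0], 0.6]
    - [[0, 0, 0], [0, 0, 0], 0.6]
    - [[0, 0, 0], [0, 0, 0], 0.6]
    - [[0, 0, 4], [0, 0, 0], 0.6]
    - [[0, 0, 7], [0, 0, 0], 0.6]
    - [[0, 0, 7], [0, 0, 0], 0.3]
    - [[0, 0, 7], [0, 0, 0], 0.25]
    - [[0, 0, 7], [0, 0, 0], 0.25]
    - [[0, 0, 7], [0, 0, 0], 0.25]

```text
time: 5.35
tcp_pos: [575.4, -317.5, 4.2]
tool_rot: [-3.141, 0.0, -0.272]
force: [0.3, -0.5, -0.7]
finger_gap: 28.1
grasp_force: 34.5
```

```bash
python3 - <<'E'
from h import *
c=wcam();o=c["o"];print({k:o[k] for k in("time","tcp_pos","force","finger_gap","grasp_force")})
E
```

```text
{'time': 5.35, 'tcp_pos': array([ 575.43335964, -317.51150788,    4.17549646]), 'force': array([ 0.3158218 , -0.46595428, -0.68380583]), 'finger_gap': 28.140203255640664, 'grasp_force': 34.53751087188721}
```

Request:
jog_arm:
  increments:
    - [[0, 0, -15], [0, 0, 0], 0.25]
    - [[0, 0, -55], [0, 0, 0], 0.25]
    - [[0, 0, -95], [0, 0, 0], 0.25]
    - [[-10, -38, -125], [0, 0, 0], 0.25]
    - [[-23, -88, -135], [0, 0, 0], 0.25]
    - [[-36, -138, -135], [0, 0, 0], 0.25]
    - [[-50, -192, -135], [0, 0, 0], 0.25]
    - [[-64, -246, -135], [0, 0, 0], 0.25]
    - [[-78, -300, -135], [0, 0, 0], 0.25]
    - [[-88, -338, -135], [0, 0, 0], 0.25]

```text
time: 6.65
tcp_pos: [581.6, 34.1, 141.0]
tool_rot: [-3.141, -0.002, -0.271]
force: [0.4, -0.1, -0.6]
finger_gap: 28.3
grasp_force: 34.7
```

Request:
jog_arm:
  increments:
    - [[-3, -10, 0], [0, 0, 0], 0.25]
    - [[-4, -14, 0], [0, 0, 0], 0.25]
    - [[-4, -14, 0], [0, 0, 0], 0.25]
    - [[-4, -14, 0], [0, 0, 0], 0.25]

```text
time: 7.15
tcp_pos: [581.6, 44.9, 139.4]
tool_rot: [3.141, -0.0, -0.274]
force: [-0.1, -0.6, -0.4]
finger_gap: 28.3
grasp_force: 34.7
```

```bash
python3 - <<'E'
from h import *
c=wcam();o=c["o"];print({k:o[k] for k in("time","q","tcp_pos","tool_rot","force","finger_gap","grasp_force")})
cv2.imwrite("pics/w4.png",c["image"]);print(proj(c,[581.5,46,18]),proj(c,o["tcp_pos"]))
E
```

```text
{'time': 7.15, 'q': array([ 1.89585378e-02,  4.33640422e-02,  1.40230434e+00, -3.01963080e-04,
        1.69598612e+00,  1.86357632e+00]), 'tcp_pos': array([581.60951363,  44.92494428, 139.4090748 ]), 'tool_rot': array([ 3.14128795e+00, -2.72565764e-05, -2.73859148e-01]), 'force': array([-0.05536083, -0.55795106, -0.42849622]), 'finger_gap': 28.28513553732796, 'grasp_force': 34.736990332603455}
[319.1878379  187.10848634] [320.52812849 242.51309054]
```

View pics/w4.png

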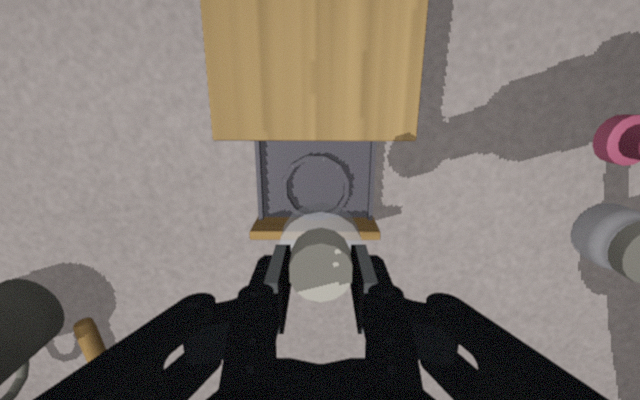

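```bash
python3 - <<'E'
from h import *
c=wcam();o=c["o"];tc=o["tcp_pos"];y=o["tool_rot"][2]
def tl(X):
    d=X-tc;return np.round([d[0]*np.cos(y)+d[1]*np.sin(y),d[0]*np.sin(y)-d[1]*np.cos(y)],1)
print("well ring c",tl(ray(c,320,185,18)),"ring L/R",tl(ray(c,287,185,18)),tl(ray(c,353,185,18)))
print("box front",tl(ray(c,212,139.5,62)),tl(ray(c,419,139.5,62)))
g=c["image"].astype(int)
for col in(230,300,345,400):print(col,g[130:150,col,0].tolist())
for col in(260,265,370):print(col,g[208:246,col].sum(1).tolist())
print("row228",g[226,240:262].sum(1).tolist(),g[226,370:390].sum(1).tolist())
print("col320 ring",g[145:215,320].sum(1).tolist())
print("row185",g[185,250:390].sum(1).tolist())
E
```

```text
well ring c [ 1.6 -0.3] ring L/R [  1.6 -30. ] [ 1.6 29.4]
box front [ 47.1 -79.2] [47.1 72.2]
230 [103, 101, 102, 97, 103, 103, 103, 105, 102, 100, 120, 148, 155, 157, 158, 157, 154, 156, 154, 158]
300 [108, 110, 111, 112, 111, 110, 110, 113, 110, 103, 95, 102, 114, 111, 113, 111, 115, 115, 117, 110]
345 [106, 110, 113, 111, 114, 112, 107, 109, 113, 107, 98, 99, 113, 111, 112, 110, 109, 110, 113, 109]
400 [118, 117, 115, 114, 102, 80, 74, 78, 80, 67, 67, 94, 104, 108, 102, 112, 112, 112, 103, 110]
260 [327, 347, 320, 324, 332, 314, 324, 319, 325, 332, 313, 256, 217, 206, 193, 201, 192, 196, 208, 211, 196, 192, 206, 330, 395, 415, 401, 416, 400, 395, 408, 416, 450, 479, 480, 480, 474, 472]
265 [192, 193, 217, 200, 210, 208, 198, 210, 205, 205, 215, 205, 194, 208, 190, 182, 214, 177, 203, 208, 193, 207, 223, 330, 384, 404, 416, 407, 408, 397, 394, 411, 453, 473, 489, 477, 479, 461]
370 [306, 324, 317, 302, 323, 314, 309, 278, 216, 211, 218, 217, 201, 201, 191, 158, 201, 205, 195, 211, 195, 189, 198, 251, 344, 369, 378, 377, 381, 389, 390, 398, 446, 461, 477, 474, 481, 486]
row228 [484
[... 578 characters left out ...]
[477, 480, 478, 468, 472, 448, 426, 348, 332, 342, 285, 225, 168, 192, 210, 207, 203, 268, 322, 321, 331, 328, 341, 332, 328, 331, 329, 320, 327, 330, 327, 328, 324, 335, 331, 339, 281, 185, 192, 203, 228, 208, 216, 255, 315, 318, 336, 316, 323, 320, 326, 321, 328, 325, 319, 317, 318, 322, 330, 308, 322, 320, 333, 313, 314, 309, 315, 319, 335, 318, 307, 326, 320, 317, 316, 332, 318, 324, 321, 314, 312, 320, 321, 323, 322, 314, 313, 322, 315, 313, 312, 323, 313, 294, 283, 305, 319, 311, 296, 234, 209, 189, 222, 248, 306, 317, 315, 319, 316, 314, 316, 309, 305, 320, 308, 312, 314, 310, 281, 237, 287, 308, 320, 316, 335, 344, 336, 327, 342, 331, 325, 321, 346, 423, 470, 476, 474, 474, 472, 477]
```

```bash
python3 - <<'E'
from h import *
c=wcam();tc=c["o"]["tcp_pos"];y=c["o"]["tool_rot"][2]
def row(dx,z):return proj(c,[tc[0]+dx*np.cos(y),tc[1]+dx*np.sin(y),z])[1].round(1)
for w in(-2,0,2):print(w,"ring outer base/top",row(w+30,10),row(w+30,18),"inner top",row(w+26,18),"inner near top/base",row(w-26,18),row(w-26,10),"board in top/out top",row(w-30,46),row(w-38,46),"board in bottom",row(w-30,10),"boxedge",row(w+48,62))
E
```

```text
-2 ring outer base/top 154.3 155.7 inner top 160.3 inner near top/base 216.0 213.1 board in top/out top 231.6 240.3 board in bottom 217.1 boxedge 141.0
0 ring outer base/top 152.1 153.5 inner top 158.0 inner near top/base 213.9 211.1 board in top/out top 229.4 238.1 board in bottom 215.1 boxedge 138.2
2 ring outer base/top 149.9 151.2 inner top 155.7 inner near top/base 211.9 209.1 board in top/out top 227.2 235.9 board in bottom 213.1 boxedge 135.5
```

```bash
python3 - <<'E'
from h import *
c=wcam();tc=c["o"]["tcp_pos"];y=c["o"]["tool_rot"][2]
P=lambda dx,dy,dz:proj(c,[tc[0]+dx*np.cos(y)+dy*np.sin(y),tc[1]+dx*np.sin(y)-dy*np.cos(y),tc[2]+dz]).round(1)
print("cap top far/near",P(15,0,33.8),P(-15,0,33.8),"cap low far",P(15,0,14.8),"body top far",P(22,0,11.8),"body bot far",P(22,0,-4.2))
g=c["image"].astype(int)
for r0,r1 in((205,265),(290,312)):print(r0,g[r0:r1,320].tolist())
E
```

```text
cap top far/near [320.6 243. ] [320.6 302.6] cap low far [320.6 226.9] body top far [320.6 211.5] body bot far [320.5 201.9]
205 [[97, 90, 92], [107, 99, 102], [97, 98, 94], [102, 95, 99], [100, 93, 92], [92, 90, 92], [112, 105, 106], [136, 132, 131], [144, 137, 141], [144, 139, 137], [144, 139, 141], [149, 146, 146], [149, 143, 143], [152, 148, 146], [148, 143, 146], [146, 146, 149], [144, 148, 150], [145, 145, 149], [145, 147, 151], [144, 147, 151], [148, 149, 153], [144, 144, 147], [127, 129, 132], [105, 108, 110], [84, 94, 93], [90, 92, 97], [95, 100, 101], [93, 97, 97], [90, 98, 102], [91, 97, 100], [93, 99, 101], [86, 94, 95], [93, 95, 100], [89, 98, 97], [90, 94, 96], [91, 95, 100], [90, 98, 99], [96, 99, 102], [109, 115, 119], [122, 130, 131], [122, 131, 133], [126, 133, 138], [119, 129, 130], [125, 132, 134], [124, 130, 132], [124, 129, 133], [121, 130, 133], [124, 132, 134], [120, 128, 131], [126, 130, 131], [123, 132, 132], [125, 132, 134], [127, 132, 134], [123, 128, 134], [122, 131, 132], [123, 128, 132], [124, 133, 134], [121, 129, 132], [123, 131, 133], [122, 132, 131]]
290 [[176, 183, 187], [171, 183, 184], [170, 181, 183], [175, 185, 188], [176, 185, 188], [175, 183, 186], [174, 180, 185], [171, 182, 183], [175, 182, 184], [175, 185, 187], [175, 185, 185], [168, 174, 180], [155, 161, 168], [150, 152, 159], [150, 153, 157], [152, 154, 161], [150, 151, 158], [150, 152, 161], [148, 149, 160], [153, 156, 164], [150, 152, 160], [149, 152, 161]]
```

Request:
jog_arm:
  increments:
    - [[-1, -0.6, 25], [0, 0, 0], 0.25]
    - [[-1, -0.6, 65], [0, 0, 0], 0.25]
    - [[-1, -0.6, 95], [0, 0, 0], 0.25]
    - [[-1, -0.6, 110], [0, 0, 0], 0.25]
    - [[-1, -0.6, 118], [0, 0, 0], 0.25]
    - [[-1, -0.6, 122], [0, 0, 0], 0.25]
    - [[-1, -0.6, 124], [0, 0, 0], 0.25]
    - [[-1, -0.6, 125], [0, 0, 0], 0.25]
    - [[-1, -0.6, 125], [0, 0, 0], 0.25]

```text
time: 8.48
tcp_pos: [581.0, 47.0, 14.9]
tool_rot: [-3.141, -0.001, -0.272]
force: [-0.2, 0.6, -0.2]
finger_gap: 28.4
grasp_force: 34.7
```

```bash
python3 - <<'E'
from h import *
c=wcam();o=c["o"];print({k:o[k] for k in("time","tcp_pos","force","wrist_torque","finger_gap","grasp_force")})
cv2.imwrite("pics/w5.png",c["image"])
E
```

```text
{'time': 8.475, 'tcp_pos': array([580.97439772,  47.04721935,  14.85310312]), 'force': array([-0.15595277,  0.5797318 , -0.21765178]), 'wrist_torque': array([-0.00516524,  0.0085138 ,  0.03878416]), 'finger_gap': 28.40687610657943, 'grasp_force': 34.74396228790283}
```

View pics/w5.png

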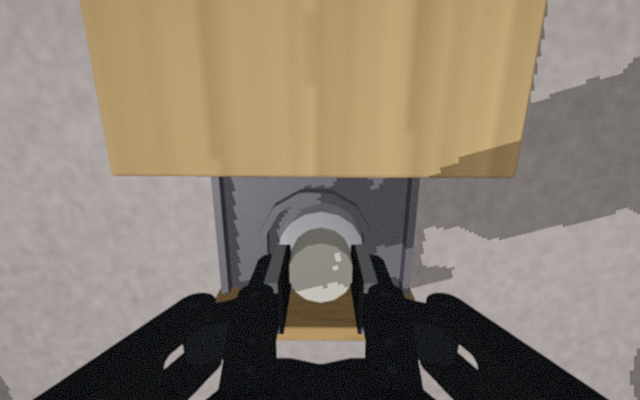

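Request:
jog_arm:
  increments:
    - [[0, 0, 0.5], [0, 0, 0], 0.25]
    - [[0, 0, 0.5], [0, 0, 0], 0.35]
    - [[0, 0, 0.5], [0, 0, 0], 0.45]
    - [[0, 0, 0.5], [0, 0, 0], 0.6]
    - [[0, 0, 0.5], [0, 0, 0], 0.6]
    - [[0, 0, 0.5], [0, 0, 0], 0.6]
    - [[0, 0, -10], [0, 0, 0], 0.6]
    - [[0, 0, -35], [0, 0, 0], 0.6]
    - [[0, 0, -70], [0, 0, 0], 0.6]
    - [[0, 0, -105], [0, 0, 0], 0.6]

```text
time: 9.78
tcp_pos: [580.7, 47.0, 121.3]
tool_rot: [-3.141, -0.001, -0.272]
force: [-0.1, -0.1, -0.5]
finger_gap: 51.4
grasp_force: 0.0
```

Request:
jog_arm:
  increments:
    - [[0, 0, -22], [0, 0, 0], 0.6]
    - [[0, 0, -22], [0, 0, 0], 0.6]
    - [[0, 0, -22], [0, 0, 0], 0]

```text
time: 10.15
tcp_pos: [580.4, 47.0, 140.4]
tool_rot: [3.141, 0.001, -0.272]
force: [-0.5, 0.2, -0.3]
finger_gap: 34.4
grasp_force: 0.0
```

```bash
python3 - <<'E'
from h import *
c=wcam();o=c["o"];print({k:o[k] for k in("time","tcp_pos","force","tool_rot","finger_gap","grasp_force")})
cv2.imwrite("pics/w6.png",cv2.resize(c["image"][120:270,220:420],None,fx=4,fy=4))
y=o["tool_rot"][2];
for d in(-1,1):
  X=o["tcp_pos"]+0
print("ring predicted",proj(c,[580.8,45.75,18]),"cap",proj(c,[581,47,48]))
E
```

```text
{'time': 10.15, 'tcp_pos': array([580.37099127,  47.02007568, 140.4453083 ]), 'force': array([-0.49937864,  0.15544894, -0.29026049]), 'tool_rot': array([ 3.14124931e+00,  1.10919329e-03, -2.72151458e-01]), 'finger_gap': 34.393224794688926, 'grasp_force': 0.0}
ring predicted [321.52146583 185.43557695] cap [320.14988362 194.76954552]
```

View pics/w6.png

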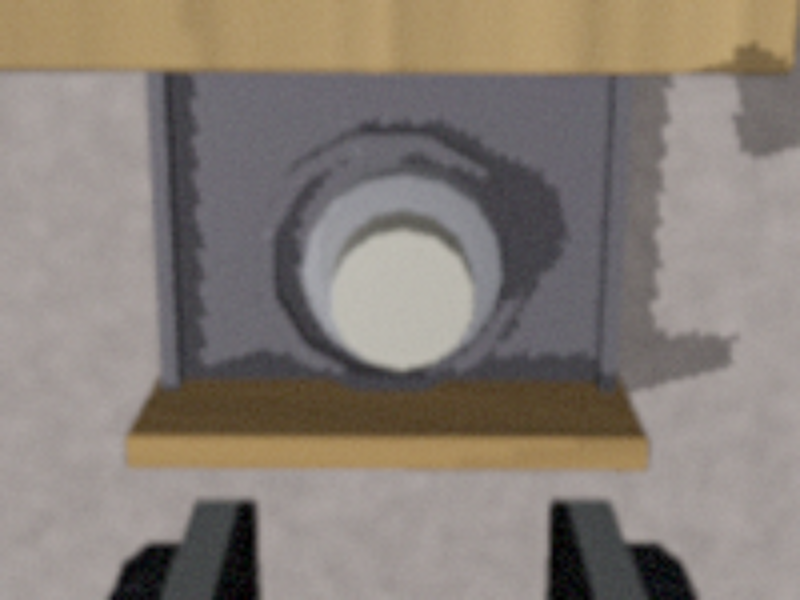

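Request:
jog_arm:
  increments:
    - [[-30, -1, 0], [0, 0, 0], 0]
    - [[-65, -2.5, 0], [0, 0, 0], 0]
    - [[-75, -2.5, 10], [0, 0, 0], 0]
    - [[-75, -2.5, 45], [0, 0, 0], 0]
    - [[-75, -2.5, 85], [0, 0, 0], 0]
    - [[-75, -2.5, 115], [0, 0, 0], 0]
    - [[-75, -2.5, 128], [0, 0, 0], 0]
    - [[-75, -2.5, 133], [0, 0, 0], 0]
    - [[-75, -2.5, 133], [0, 0, 0], 0]
    - [[-75, -2.5, 133], [0, 0, 0], 0]

```text
time: 11.45
tcp_pos: [510.1, 69.7, 9.8]
tool_rot: [-3.141, -0.002, -0.272]
force: [-1.1, -0.3, 0.1]
finger_gap: 0.0
grasp_force: 0.0
```

```bash
python3 - <<'E'
from h import *
c=wcam();o=c["o"];print({k:o[k] for k in("time","tcp_pos","force","tool_rot","finger_gap","grasp_force")})
cv2.imwrite("pics/w7.png",c["image"])
E
```

```text
{'time': 11.45, 'tcp_pos': array([510.05510696,  69.65900258,   9.77529824]), 'force': array([-1.14394185, -0.2914803 ,  0.12814414]), 'tool_rot': array([-3.14083099e+00, -2.10302743e-03, -2.72233235e-01]), 'finger_gap': 0.018796776763500944, 'grasp_force': 0.0}
```

View pics/w7.png

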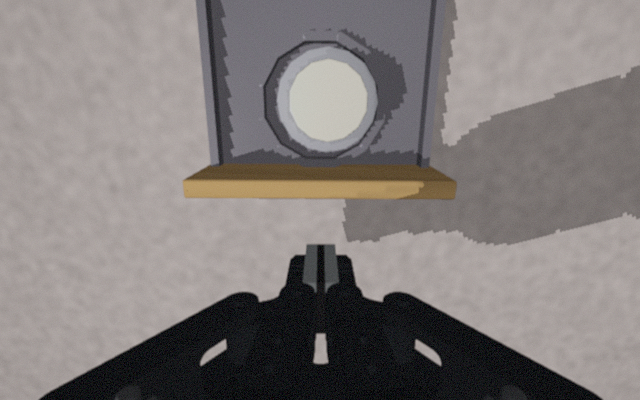

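Request:
jog_arm:
  increments:
    - [[8, 0, 0], [0, 0, 0], 0]
    - [[16, 0, 0], [0, 0, 0], 0]
    - [[20, 0, 0], [0, 0, 0], 0]
    - [[23, 0, 0], [0, 0, 0], 0]
    - [[26, 0, 0], [0, 0, 0], 0]
    - [[29, 0, 0], [0, 0, 0], 0]
    - [[33, 0, 0], [0, 0, 0], 0]
    - [[37, 0, 0], [0, 0, 0], 0]
    - [[41, 0, 0], [0, 0, 0], 0]
    - [[45, 0, 0], [0, 0, 0], 0]

```text
time: 12.75
tcp_pos: [552.5, 57.3, 8.2]
tool_rot: [3.141, 0.001, -0.272]
force: [-4.2, -0.1, 1.3]
finger_gap: -0.1
grasp_force: 2.5
```

```bash
cat > f.py <<'E'
from h import *
o=robot.get_obs();y=-.272;u=np.array([np.cos(y),np.sin(y),0]);v=np.array([-np.sin(y),np.cos(y),0])
# x' of TCP relative to the pre-press pose, push force along the box axis
print(o["time"].__round__(2),"x'",((o["tcp_pos"]-[510.06,69.66,9.8])@u).round(2),"lat",((o["tcp_pos"]-[510.06,69.66,9.8])@v).round(2),"push",(-o["force"]@u).round(2),o["force"].round(2))
E
python3 f.py
```

```text
12.75 x' 44.21 lat -0.45 push 4.02 [-4.2  -0.09  1.3 ]
```

Request:
jog_arm:
  increments:
    - [[3, 0, 0], [0, 0, 0], 0]
    - [[6, 0, 0], [0, 0, 0], 0]
    - [[9, 0, 0], [0, 0, 0], 0]
    - [[12, 0, 0], [0, 0, 0], 0]
    - [[15, 0, 0], [0, 0, 0], 0]
    - [[18, 0, 0], [0, 0, 0], 0]
    - [[21, 0, 0], [0, 0, 0], 0]
    - [[24, 0, 0], [0, 0, 0], 0]
    - [[27, 0, 0], [0, 0, 0], 0]
    - [[27, 0, 0], [0, 0, 0], 0]

```text
time: 14.0
tcp_pos: [578.5, 50.0, 8.2]
tool_rot: [3.141, 0.001, -0.272]
force: [-5.5, -0.1, 2.2]
finger_gap: -0.3
grasp_force: 2.4
```

```bash
python3 - <<'E'
exec(open("f.py").read())
c=wcam();g=c["image"].astype(int)
yy=-.272;T=o["tcp_pos"]
# outer top edge rows for hypothetical face position (mm ahead of TCP), column off-centre
for d in(8,10,12,14,16):
    X=T+d*u;X[2]=46;print(d,proj(c,X).round(1),proj(c,X+8*u).round(1))
for col in(230,270,380,410):print(col,g[160:215,col].sum(1).tolist())
E
```

```text
14.0 x' 71.24 lat -0.59 push 5.25 [-5.49 -0.15  2.19]
8 [320.7 261.9] [320.7 244.9]
10 [320.7 257.7] [320.7 240.5]
12 [320.7 253.4] [320.7 236.1]
14 [320.7 249.2] [320.7 231.7]
16 [320.7 244.9] [320.7 227.2]
230 [424, 432, 424, 422, 414, 424, 432, 430, 429, 411, 399, 359, 299, 216, 223, 221, 225, 210, 226, 218, 203, 217, 227, 219, 204, 209, 203, 209, 206, 207, 214, 217, 216, 205, 205, 228, 223, 222, 221, 223, 219, 222, 225, 216, 215, 234, 215, 210, 222, 208, 235, 207, 207, 200, 217]
270 [444, 451, 451, 442, 442, 447, 442, 446, 456, 433, 410, 383, 304, 170, 126, 152, 168, 235, 306, 335, 354, 352, 348, 349, 339, 345, 340, 344, 339, 339, 332, 353, 335, 329, 337, 341, 349, 334, 277, 212, 224, 230, 228, 216, 217, 218, 216, 213, 212, 228, 230, 215, 199, 212, 223]
380 [457, 453, 454, 454, 457, 460, 454, 465, 456, 450, 442, 407, 367, 327, 280, 247, 235, 224, 241, 278, 279, 263, 300, 315, 332, 329, 326, 331, 320, 327, 311, 331, 311, 303, 263, 235, 209, 206, 211, 212, 213, 210, 224, 206, 230, 216, 216, 219, 219, 216, 210, 214, 221, 192, 197]
410 [460, 447, 460, 457, 466, 463, 463, 460, 461, 461, 439, 420, 396, 368, 328, 322, 326, 318, 263, 223, 213, 207, 218, 199, 211, 226, 215, 208, 203, 223, 212, 212, 227, 231, 203, 226, 223, 219, 222, 217, 210, 212, 215, 224, 219, 222, 239, 221, 223, 222, 211, 212, 208, 186, 198]
```

Request:
jog_arm:
  increments:
    - [[1, 0, 0], [0, 0, 0], 0]
    - [[3, 0, 0], [0, 0, 0], 0]
    - [[5, 0, 0], [0, 0, 0], 0]
    - [[5, 0, 0], [0, 0, 0], 0]

```text
time: 14.55
tcp_pos: [583.2, 48.6, 8.2]
tool_rot: [3.141, 0.001, -0.272]
force: [-5.6, 0.2, 1.1]
finger_gap: -0.4
grasp_force: 2.5
```

```bash
python3 f.py
```

```text
14.55 x' 76.15 lat -0.64 push 5.43 [-5.59  0.18  1.07]
```

Request:
jog_arm:
  increments:
    - [[1, 0, 0], [0, 0, 0], 0]
    - [[2, 0, 0], [0, 0, 0], 0]
    - [[2, 0, 0], [0, 0, 0], 0]

```text
time: 14.92
tcp_pos: [585.1, 48.1, 8.2]
tool_rot: [3.141, 0.001, -0.272]
force: [-5.2, -0.8, 1.8]
finger_gap: -0.0
grasp_force: 2.6
```

Request:
jog_arm:
  increments:
    - [[1, 0, 0], [0, 0, 0], 0]
    - [[2, 0, 0], [0, 0, 0], 0]
    - [[2, 0, 0], [0, 0, 0], 0]

```text
time: 15.3
tcp_pos: [587.0, 47.5, 8.2]
tool_rot: [3.141, 0.001, -0.272]
force: [-6.2, -0.0, 2.0]
finger_gap: 0.0
grasp_force: 2.7
```

Request:
jog_arm:
  increments:
    - [[1, 0, 0], [0, 0, 0], 0]
    - [[1.5, 0, 0], [0, 0, 0], 0]
    - [[1.5, 0, 0], [0, 0, 0], 0]

```text
time: 15.68
tcp_pos: [588.4, 47.1, 8.2]
tool_rot: [3.141, 0.001, -0.272]
force: [-6.4, 0.5, 2.4]
finger_gap: -0.2
grasp_force: 2.8
```

Request:
jog_arm:
  increments:
    - [[1, 0, 0], [0, 0, 0], 0]
    - [[1.5, 0, 0], [0, 0, 0], 0]
    - [[1.5, 0, 0], [0, 0, 0], 0]

```text
time: 16.05
tcp_pos: [589.7, 46.8, 8.2]
tool_rot: [3.141, 0.001, -0.272]
force: [-6.9, -1.1, 1.8]
finger_gap: 0.2
grasp_force: 2.9
```

Request:
jog_arm:
  increments:
    - [[1, 0, 0], [0, 0, 0], 0]
    - [[1.5, 0, 0], [0, 0, 0], 0]
    - [[1.5, 0, 0], [0, 0, 0], 0]

```text
time: 16.42
tcp_pos: [591.2, 46.3, 8.2]
tool_rot: [3.141, 0.001, -0.272]
force: [-6.0, 0.3, 2.1]
finger_gap: 0.5
grasp_force: 3.0
```

Request:
jog_arm:
  increments:
    - [[1, 0, 0], [0, 0, 0], 0]
    - [[1.5, 0, 0], [0, 0, 0], 0]
    - [[1.5, 0, 0], [0, 0, 0], 0]

```text
time: 16.8
tcp_pos: [591.9, 46.1, 8.2]
tool_rot: [3.141, 0.003, -0.272]
force: [-9.0, 0.1, 3.6]
finger_gap: 0.1
grasp_force: 4.5
```

Request:
jog_arm:
  increments:
    - [[0.6, 0, 0], [0, 0, 0], 0]
    - [[0.6, 0, 0], [0, 0, 0], 0]

```text
time: 17.05
tcp_pos: [592.2, 46.0, 8.2]
tool_rot: [3.141, 0.003, -0.272]
force: [-10.5, -0.1, 3.3]
finger_gap: -0.5
grasp_force: 5.1
```

```bash
python3 f.py; python3 f.py
```

```text
17.05 x' 85.48 lat -0.68 push 10.1 [-10.52  -0.13   3.26]
17.05 x' 85.48 lat -0.68 push 10.1 [-10.52  -0.13   3.26]
```

Request:
jog_arm:
  increments:
    - [[0.6, 0, 0], [0, 0, 0], 0]
    - [[0.6, 0, 0], [0, 0, 0], 0]

```text
time: 17.3
tcp_pos: [592.5, 46.0, 8.2]
tool_rot: [3.141, 0.004, -0.272]
force: [-10.9, 1.1, 5.3]
finger_gap: -0.3
grasp_force: 5.7
```

Request:
jog_arm:
  increments:
    - [[-1.5, 0, 0], [0, 0, 0], 0]
    - [[-3, 0, 0], [0, 0, 0], 0]
    - [[-4.5, 0, 0], [0, 0, 0], 0]
    - [[-6, 0, 0], [0, 0, 0], 0]
    - [[-8, 0, 0], [0, 0, 0], 0]
    - [[-10, 0, 0], [0, 0, 0], 0]
    - [[-13, 0, 0], [0, 0, 0], 0]
    - [[-16, 0, 0], [0, 0, 0], 0]
    - [[-20, 0, 0], [0, 0, 0], 0]
    - [[-24, 0, 0], [0, 0, 0], 0]

```text
time: 18.55
tcp_pos: [570.9, 52.4, 8.5]
tool_rot: [-3.141, -0.0, -0.272]
force: [0.1, -0.4, 0.8]
finger_gap: -0.5
grasp_force: 0.0
```

Request:
jog_arm:
  increments:
    - [[-12, 0, 0], [0, 0, 0], 0]
    - [[-20, 0, 0], [0, 0, 0], 0]
    - [[-20, 0, 0], [0, 0, 0], 0]
    - [[-20, 0, 0], [0, 0, 0], 0]
    - [[-20, 0, 0], [0, 0, 0], 0]

```text
time: 19.18
tcp_pos: [552.0, 57.6, 8.4]
tool_rot: [-3.142, -0.0, -0.272]
force: [0.4, 0.3, -0.6]
finger_gap: 0.0
grasp_force: 0.0
```

```bash
python3 - <<'E'
exec(open("f.py").read())
t=cam("top");s=cam("scene");w=wcam()
cv2.imwrite("pics/t8.png",t["image"]);cv2.imwrite("pics/w8.png",w["image"])
F=np.array([626.9,35.3,0]); T=w["o"]["tcp_pos"]
g=w["image"].astype(int)
# outer top edge of tray front (z46) in the wrist view: row for each travel
for tr in(0,40,50,60,70):
    X=F+(tr-86)*u;X[2]=46;print(tr,"outer top",proj(w,X).round(1),"inner top",proj(w,X+8*u).round(1),"box edge",proj(w,F+[0,0,62]).round(1),"cap",proj(w,F+(tr-48)*u+[0,0,48]).round(1))
for col in(290,350):print(col,g[0:240:3,col].sum(1).tolist())
E
```

```text
19.18 x' 43.58 lat -0.32 push -0.26 [ 0.36  0.33 -0.58]
0 outer top [323.8 293.6] inner top [323.8 277.6] box edge [325.   88.3] cap [324.1 214.5]
40 outer top [324.  208.2] inner top [324.1 189.3] box edge [325.   88.3] cap [324.4 112.5]
50 outer top [324.1 184.5] inner top [324.2 164.8] box edge [325.   88.3] cap [324.5  83.8]
60 outer top [324.2 159.8] inner top [324.2 139.1] box edge [325.   88.3] cap [324.6  53.8]
70 outer top [324.3 133.9] inner top [324.3 112.3] box edge [325.   88.3] cap [324.7  22.2]
290 [438, 441, 441, 449, 449, 438, 452, 443, 452, 444, 450, 444, 456, 454, 456, 444, 446, 459, 450, 450, 446, 448, 460, 458, 449, 450, 466, 455, 440, 382, 436, 475, 477, 506, 520, 513, 512, 504, 499, 255, 226, 235, 236, 187, 336, 346, 303, 221, 223, 219, 217, 202, 221, 350, 442, 430, 430, 434, 423, 423, 512, 509, 493, 499, 491, 492, 486, 504, 501, 505, 512, 502, 513, 513, 497, 503, 494, 497, 510, 501]
350 [428, 428, 429, 432, 428, 428, 426, 433, 438, 423, 432, 428, 417, 437, 435, 438, 424, 430, 437, 446, 438, 437, 432, 433, 440, 435, 445, 439, 437, 383, 511, 573, 568, 574, 562, 568, 530, 440, 452, 435, 460, 459, 341, 223, 327, 337, 338, 221, 230, 206, 222, 206, 216, 329, 421, 414, 431, 430, 422, 353, 351, 351, 350, 352, 350, 338, 326, 366, 360, 358, 353, 346, 346, 348, 342, 338, 343, 355, 367, 348]
```

```bash
python3 - <<'E'
exec(open("f.py").read())
w=wcam();g=w["image"].astype(int).sum(2);F=np.array([626.9,35.3,0])
X=F+(52.3-48)*u
P=lambda a,b,z:proj(w,X+a*u+b*v+[0,0,z]).round(1)
print("cap top near",P(-15,0,48),"cap low near",P(-15,0,29),"body top near",P(-22,0,26),"inner well near rim",P(-26,0,18),"cap sides at a=-10",P(-10,11.2,48),P(-10,-11.2,48))
for col in(315,325,335):print(col,list(enumerate(g[84:166:2,col],0))and g[84:166:2,col].tolist())
print("row93",g[93,250:400:3].tolist())
print("board edge row",[160+int(np.argmax(np.abs(np.diff(g[160:195,c])))) for c in(240,260,280,370,390)])
E
```

```text
19.32 x' 43.51 lat -0.35 push -0.27 [ 0.13 -0.53 -0.01]
cap top near [324.3 119.9] cap low near [323.7 117.4] body top near [323.6 133.3] inner well near rim [323.4 140.3] cap sides at a=-10 [293.9 106. ] [354.7 106. ]
315 [462, 438, 361, 537, 581, 572, 577, 575, 575, 573, 580, 572, 583, 576, 582, 518, 464, 473, 458, 480, 485, 487, 484, 315, 251, 230, 223, 165, 207, 220, 233, 232, 228, 224, 207, 206, 206, 284, 403, 422, 417]
325 [418, 371, 329, 528, 582, 579, 574, 575, 570, 570, 581, 575, 574, 570, 573, 578, 533, 453, 464, 468, 480, 486, 478, 469, 279, 227, 230, 183, 216, 216, 219, 217, 236, 211, 215, 207, 217, 287, 403, 419, 431]
335 [415, 389, 323, 527, 573, 571, 575, 568, 568, 573, 568, 573, 572, 573, 574, 560, 459, 455, 455, 444, 465, 481, 472, 391, 312, 216, 221, 184, 219, 220, 229, 227, 224, 216, 220, 209, 201, 291, 387, 435, 429]
row93 [352, 355, 349, 342, 271, 179, 232, 214, 274, 374, 506, 514, 510, 498, 508, 584, 579, 587, 579, 584, 570, 574, 580, 573, 580, 582, 573, 578, 574, 572, 567, 568, 570, 567, 564, 567, 568, 571, 429, 439, 429, 428, 213, 229, 236, 306, 227, 251, 337, 344]
board edge row [177, 177, 177, 160, 186]
```

```bash
python3 -c "
from workcell import robot;print(robot.sign_off())"
```

```text
the job is handed in; nothing more can be done
None
```

I handed the job in. The wrist camera showed the pot upright in the well, about 2 mm off centre. The tray stayed latched by itself at about 52 mm after a press that peaked near 11 N. I kept the arm clear of the jar, mug and brush but did not measure them again, and the sign-off returned no verdict.

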